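# Put the powder scoop away in its case

## Robot

A 6-joint arm with a two-finger parallel gripper is mounted at the origin on the work surface. World frame = base frame: x ahead of the robot, y to its left, z up, the work surface at z = 0. Lengths are in m, angles in rad, forces in N, time in s.
With the tool pointing down it reaches from about 0.35 to 1 m from the base axis. Payload 7.1 kg.
Tool frame: the origin (TCP) lies between the finger pads; the fingertips stand 22 mm ahead of it and the grasp point (between the pads) lies 3 mm ahead of it; x points along the fingers, y is the direction in which the jaws open and shut, and the axes are right-handed (so a half turn about x gives the same grasp; the last joint's range is limited). The gripper opens to 85 mm and grips with 20 to 120 N. Pads are 22 mm wide; open, the fingers measure 114 mm over their backs; the gripper's body (76 mm by 85 mm) begins 54 mm behind the grasp point. The pads swing forward as they close: fully open they stand 13 mm farther back than shut.
Start: joints at [-1.127, 0.423, 1.63, -0, 1.089, -0.019], TCP at [0.279, -0.559, 0.253] pointing down, gripper open.
Joint ranges: [-3, 3], [-0.9, 2.11], [0.09, 2.58], [-1.31, 4.45], [0.11, 2.69], [-2.54, 2.54]. Speed limits (rad/s): [2.39, 2.39, 3.01, 3.14, 3.14, 3.14].

## Interface

Orientations are given as a rotation vector (axis times angle).
In Python, from rig import manip gives the robot as it stands. The module is installed in compiled form; this text tells all that it offers. Calls block until the motion is done:
- manip.move_to(position, orientation): joint-space move of the TCP to a pose.
- manip.servo_line(position, orientation=None, rate=0.15): straight line of the TCP; orientation=None keeps the orientation; rate is the mean speed in m/s.
- manip.set_joints(angles): joint-space move.
- manip.command_gripper(opening, f_grip=None): finger opening in m; f_grip is the grip in N (None keeps the last); returns when the fingers have stopped.
- manip.hold(seconds).
- manip.solve_ik(position, orientation): joint angles nearest the present ones, or None.
- manip.camera(name): name is "side" or "top" or "wrist"; returns a dict with "image" (400x640x3 uint8, red, green, blue), "fx", "fy", "cx", "cy" (pixels), "cam_to_world" (4x4, takes a point from camera to world coordinates); the wrist camera has in their place "mount" (4x4, takes a point from camera to tool coordinates, whose origin is the TCP and whose axes are the tool frame's). Camera axes: x right, y down, z forward; pixel columns grow to the right and rows downward; lengths in m; the calibration is good to about 2 mm. The wrist camera is an equidistant fisheye: a pixel r from the principal point sees the ray r / f radians off the axis. A picture is of the moment at which its call begins: read the wrist's pose just before it. There is no depth.
A pose or a line that the arm cannot do raises manip.IKError and nothing moves.
- manip.sign_off(): hands the job in, once; it reports no verdict.
Readings, each from a call of its own:
- manip.get_time(): time.
- manip.get_joint_positions(): joint angles.
- manip.get_joint_vel(): joint speeds.
- manip.get_tau(): joint torques, N m.
- manip.get_position(): TCP position.
- manip.get_ee_rot(): TCP orientation.
- manip.get_contact_force(): force on the tool from outside, world axes, zero at the start.
- manip.get_torque(): the same for the moment, N m.
- manip.get_width(): finger opening in m.
Only numpy, scipy, OpenCV 4.12 (cv2) and the standard library are available. Lean on these libraries where they do the work, as an engineer would, in place of code of your own. Each camera call takes 0.05 s, during which the arm holds its last target. There are 200 camera calls.

## Task

Draw the long steel scoop out of the horizontal tube and put it away in the tool case: lay it in the empty recess of its own outline, scoop end in the wide pocket, and press it down past the spring catches until it lies fully home, flat on the recess floor. Leave the spatula in the case and the other things on the bench as they are.

Things in the scene. Friction and masses are not known exactly. Their poses are not given: they have to be found in the camera images.
- scoop_mid (a point): Grip middle of the steel powder scoop, near its balance point: on the bar's axis, 6 mm above the flat underside; x along the bar to the scoop head, z up. Square bar 12 x 12 mm from x = -104 to +60 mm (last 24 mm blue); scoop head, open on top, 36 mm wide and 16 mm high, from x = +60 to +106 mm. This point starts 5 to 20 mm inside the tube.
- scoop: The same scoop (loose, 80 to 170 g, 210 mm overall); origin on its underside, 6 mm below scoop_mid, same axes. It starts level, tail first in the tube; the head and the 40 to 55 mm of bar behind it stick out. Let go when half drawn, it may droop head-down by about 2 degrees.
- scoop_tip (a point): Front end of the scoop head: 106 mm ahead (+x) of scoop_mid on the same axis; axes as scoop_mid.
- rack_mouth (a point): Centre of the mouth of the fixed horizontal aluminium tube, 61 mm above the bench; x points out of the tube, the way to draw. Tube 140 mm long, square, 14 mm inside, 21 mm outside, on a white stand (foot 70 mm wide, 12 mm high, ending 5 mm behind the mouth). The bar's axis starts 1 mm below this point; it slides with light friction. Nothing stands in front of the mouth.
- tray_seat (a point): Where scoop_mid lies when the scoop is home in the case: 26 mm above the bench, 18 mm below the case's top, 6 mm above the recess floor. x along the recess towards its head pocket (scoop's x must match it), z up. Recess 24 mm deep, square edges: bar slot 16 mm wide, x = -107 to +58 mm; head pocket 39 mm wide, x = +58 to +108 mm.
- tray: The fixed tool case, 240 (x) x 132 (y) x 44 mm, dark top, teal recess floors; origin at the middle of its underside, axes as tray_seat, which lies 33 mm to +y and 26 mm up. A channel for fingers, x = -30 to +30 mm, crosses the full width; its floor is 4 mm above the bench. Home, the bar's top is 12 mm below the case's top.
- catch_head (a point): Midway between two brass spring balls (radius 6 mm, polished) that stand 4 mm into the slot from either side, 44 mm to +x of tray_seat and 8 mm above it. They and those of catch_tail stop the scoop about 6 mm down in the slot, 18 mm short of home; about 10 to 16 N straight down in all pushes it past them, and they then hold it down.
- catch_tail (a point): The same between the other two spring balls, 44 mm to -x of tray_seat and 8 mm above it.
- spatula_mid (a point): Middle, half-way up, of a small steel spatula with a green handle that already lies in the case's other recess (parallel, 66 mm to the -y side of tray_seat); its 8 x 8 mm bar crosses the finger channel, top 28 mm above the bench. Leave it there.
- jar: Bystander: white lidded jar, 68 x 100 mm tall, far right; origin at the middle of its underside. Leave it alone.
- beaker: Bystander: glass beaker, 70 x 90 mm tall, near left; origin at the middle of its underside. Leave it alone.
- weight: Bystander: brass 500 g weight with a knob, 38 x 64 mm tall, far middle; origin at the middle of its underside. Leave it alone.
- dish: Bystander: aluminium dish, 90 mm wide, near right; origin at the middle of its underside. Leave it alone.
- notebook: Bystander: blue notebook, 150 x 105 x 14 mm, right; origin at the middle of its underside. Leave it alone.
- washbottle: Bystander: clear bottle with a red cap, 64 x 160 mm tall, far left; origin at the middle of its underside. Leave it alone.
There are look-alikes about, which are no part of the job. Leave any green look-alike of the scoop alone.

How it is judged:
On the way:
1. the scoop is drawn right out of the tube (x of scoop_mid in the frame of rack_mouth above 0.104 m).
At the end, for the whole second after the job is handed in: The scoop lies released and still in its recess, head in the wide pocket: scoop_mid within 5 mm of tray_seat along x and y and no more than 3 mm above it, tilted less than 0.04 rad and in line with the recess within 0.06 rad; the spatula and the bystanders are where they were (x of scoop_mid in the frame of tray_seat between -0.005 and 0.005 m and y of scoop_mid in the frame of tray_seat between -0.005 and 0.005 m and z of scoop_mid in the frame of tray_seat between -0.004 and 0.003 m and angle between the x axis of scoop_mid and the x axis of tray_seat, either way round below 0.06 rad and angle between scoop_mid's own z axis and vertical below 0.04 rad and x of scoop_tip in the frame of tray_seat above 0.09 m and linear speed of scoop below 0.02 m/s); the robot touches nothing.
It fails at once if the spatula is moved more than 10 mm from its place in the case (distance of spatula_mid from where it was at the start of the episode above 0.01 m).
It fails at once if a bystander is pushed more than 20 mm (distance of any of jar, beaker, weight, dish, notebook, washbottle from where it was at the start of the episode above 0.02 m).
It fails at once if a bystander is tipped over (angle between any of jar, beaker, weight, dish, notebook, washbottle's own z axis and vertical above 0.5 rad).
It also fails if it takes over 54 s, if anything falls off the work surface, if the arm or the gripper's body presses on something with over 40 N, if the wrist force passes 120 N, or if a joint passes its speed limit or range.

## Working session

There is one attempt and no reset: what is moved stays moved. The work goes in short steps, each a Python script; the robot and the scene stay as the last script left them, time stands still between calls to the robot, and variables do not carry over. Pictures are saved under pics/ and viewed, about 8 in all and at most 12, crops included, and the job is handed in when it is done.

```bash
mkdir -p pics; python3 - <<'E'
from rig import manip
import cv2,numpy as np
np.set_printoptions(precision=4,suppress=True)
for n in("top","side","wrist"):
    c=manip.camera(n); cv2.imwrite(f"pics/{n}0.png",c["image"][:,:,::-1])
    print(n,c["fx"],c["fy"],c["cx"],c["cy"]); print(c.get("cam_to_world",c.get("mount")))
print(manip.get_position(),manip.get_ee_rot(),manip.get_time(),manip.get_width())
a=cv2.imread("pics/top0.png");
cv2.imwrite("pics/v1.png",cv2.resize(a,(800,500),interpolation=cv2.INTER_CUBIC))
E
```

```text
top 481.24590343889463 481.24590343889463 324.0569978153167 198.35985695047685
[[ 0.0756 -0.9739  0.2138  0.2911]
 [-0.9971 -0.0748  0.0119 -0.0458]
 [ 0.0044 -0.2141 -0.9768  1.2983]
 [ 0.      0.      0.      1.    ]]
side 385.2048978836729 385.2048978836729 324.69749301721663 194.13200825460254
[[-0.963  -0.1814  0.1991  0.2804]
 [-0.2693  0.6357 -0.7234  0.9028]
 [ 0.0047 -0.7503 -0.6611  0.911 ]
 [ 0.      0.      0.      1.    ]]
wrist 309.70691628693146 309.70691628693146 322.1247627152758 200.33066958982096
[[ 0.0006 -0.3252  0.9456 -0.121 ]
 [ 1.     -0.0003 -0.0007 -0.0005]
 [ 0.0005  0.9456  0.3252 -0.0832]
 [ 0.      0.      0.      1.    ]]
[ 0.2789 -0.5589  0.2527] [ 1.9642  0.464  -1.9647] 0.15 0.08516975725117842
```

View pics/top0.png

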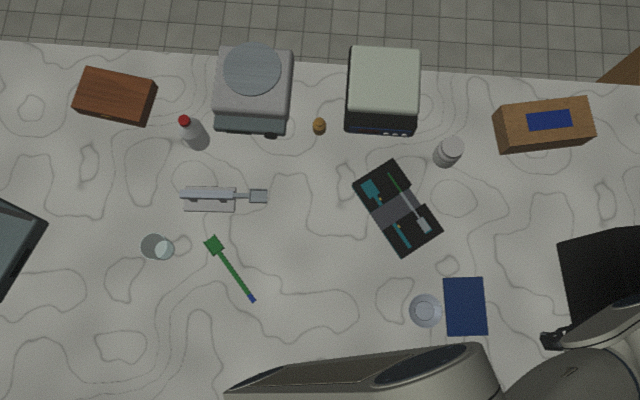

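View pics/side0.png

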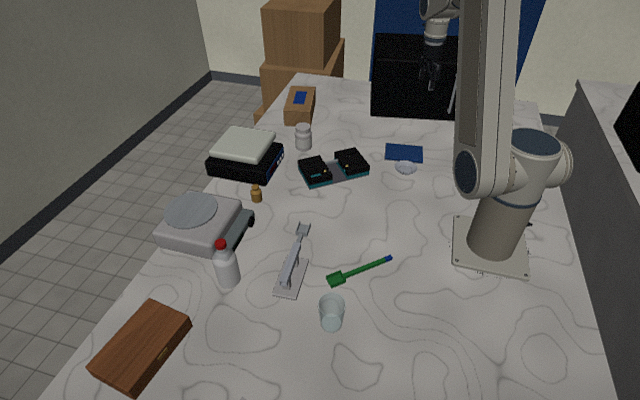

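Top view: the tube is at (180–236, 193) with the scoop head at (258,196). The case is at (398,208), with the empty recess's pocket at (372,188) and its tail at (410,247). The green object is the look-alike. I'll enlarge both areas.

```bash
python3 - <<'E'
import cv2,numpy as np
a=cv2.imread("pics/top0.png")
p=cv2.resize(a[180:216,172:277],None,fx=7,fy=7,interpolation=cv2.INTER_CUBIC)
q=cv2.resize(a[155:263,345:450],None,fx=5,fy=5,interpolation=cv2.INTER_CUBIC)
def grid(im,x0,y0,s,st):
    for x in range(-(-x0//st)*st,x0+im.shape[1]//s,st):
        cv2.putText(im,str(x),((x-x0)*s,9),0,.35,(0,255,255),1); cv2.line(im,((x-x0)*s+s//2,10),((x-x0)*s+s//2,15),(0,255,255),1)
    for y in range(-(-y0//st)*st,y0+im.shape[0]//s,st): cv2.putText(im,str(y)+'-',(0,(y-y0)*s+s//2+4),0,.35,(0,255,255),1)
grid(p,172,180,7,10);grid(q,345,155,5,10)
cv2.imwrite("pics/c1.png",p);cv2.imwrite("pics/c2.png",q)
E
```

```text
(no output)
```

View pics/c1.png

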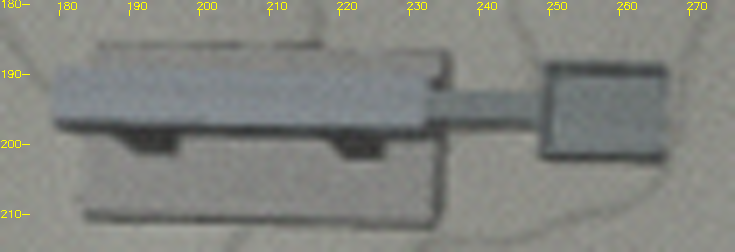

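View pics/c2.png

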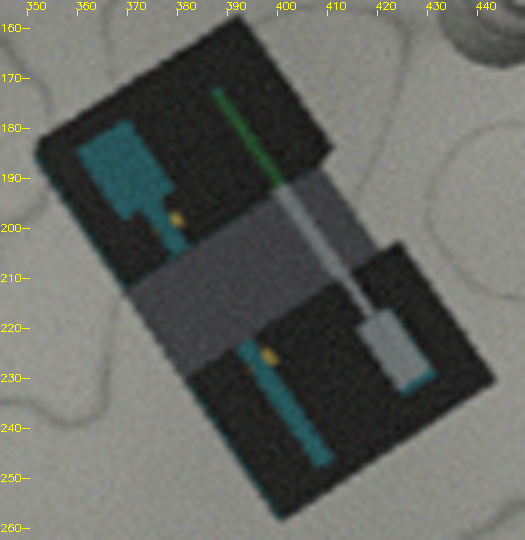

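```bash
cat > h.py <<'E'
import numpy as np,cv2
from scipy.optimize import least_squares
from scipy.spatial.transform import Rotation as R
np.set_printoptions(precision=4,suppress=True)
TOP=(481.2459,324.057,198.3599,np.array([[.0756,-.9739,.2138,.2911],[-.9971,-.0748,.0119,-.0458],[.0044,-.2141,-.9768,1.2983],[0,0,0,1]]))
def ray(u,v,z,cam):
    f,cx,cy,T=cam; d=T[:3,:3]@[(u-cx)/f,(v-cy)/f,1]; s=(z-T[2,3])/d[2]; return T[:3,3]+s*d
def fit(P,W):  # plane 2D rigid fit local->world
    P=np.array(P,float);W=np.array(W)[:,:2]
    fn=lambda q:((P@np.array([[np.cos(q[2]),np.sin(q[2])],[-np.sin(q[2]),np.cos(q[2])]])+q[:2])-W).ravel()
    d=W-W.mean(0);e=P-P.mean(0)
    th=np.arctan2((e[:,0]*d[:,1]-e[:,1]*d[:,0]).sum(),(e*d).sum())
    r=least_squares(fn,[*W.mean(0),th]);return r.x,r.fun.reshape(-1,2)
E
python3 - <<'E'
from h import *
c=lambda u,v,s,x0,y0:(x0+(u+.5)/s-.5,y0+(v+.5)/s-.5)
W=[ray(*c(u,v,5,345,155),.044,TOP) for u,v in((38,145),(238,15),(495,380),(281,520))]
q,r=fit([(.12,.066),(.12,-.066),(-.12,-.066),(-.12,.066)],W);print("tray",q,r)
s,co=np.sin(q[2]),np.cos(q[2]);print("seat",q[0]-s*.033,q[1]+co*.033)
W=[ray(*c(u,v,7,172,180),.070,TOP) for u,v in((545,62),(667,65),(667,158),(541,158))]
q,r=fit([(.06,.018),(.106,.018),(.106,-.018),(.06,-.018)],W);print("scoop",q,r)
for u,v,z in((427,65,.0715),(427,128,.0715),(55,67,.0715),(55,123,.0715),(427,92,.066),(540,92,.066),(540,125,.066)):print(u,v,ray(*c(u,v,7,172,180),z,TOP))
E
```

```text
tray [ 0.5573 -0.2255  0.6421] [[ 0.0019  0.0021]
 [-0.0001  0.0003]
 [-0.0024  0.0006]
 [ 0.0006 -0.003 ]]
seat 0.5375211038011558 -0.1990652490191111
scoop [ 0.5487  0.2248 -1.4989] [[-0.0006 -0.0001]
 [ 0.0004 -0.0003]
 [-0.0001  0.0007]
 [ 0.0002 -0.0002]]
427 65 [0.5667 0.21   0.0715]
427 128 [0.5427 0.2071 0.0715]
55 67 [0.5553 0.3484 0.0715]
55 123 [0.534  0.3454 0.0715]
427 92 [0.5576 0.2099 0.066 ]
540 92 [0.5608 0.1677 0.066 ]
540 125 [0.5482 0.1663 0.066 ]
```

```bash
cat >> h.py <<'E'
def ori(yaw,flip=0,pitch=0):
    # tool x down, tool y across a bar with heading yaw; pitch>0 lifts the +bar end
    b=np.array([np.cos(yaw),np.sin(yaw),0]); y=np.array([-b[1],b[0],0])*(-1 if flip else 1); x=np.array([0,0,-1.])
    M=R.from_matrix(np.c_[x,y,np.cross(x,y)])
    return (R.from_rotvec(-pitch*np.array([-b[1],b[0],0]))*M).as_rotvec()
F,CX,CY=309.70692,322.12476,200.33067
def wray(u,v,z,pos,rv,mount):
    a=np.array([u-CX,v-CY]);r=np.hypot(*a);t=r/F
    d=np.array([*(a/r*np.sin(t)),np.cos(t)]);T=np.eye(4);T[:3,:3]=R.from_rotvec(rv).as_matrix();T[:3,3]=pos;T=T@mount
    d=T[:3,:3]@d;return T[:3,3]+(z-T[2,3])/d[2]*d
def shot(manip,name):
    p,r=manip.get_position(),manip.get_ee_rot();c=manip.camera("wrist")
    cv2.imwrite(f"pics/{name}.png",c["image"][:,:,::-1]);np.savez(f"pics/{name}.npz",p=p,r=r,m=c["mount"])
E
python3 - <<'E'
from h import *
from rig import manip
for f in(0,1):
    print(f,manip.solve_ik([.552,.187,.2],ori(-1.498,f)),manip.solve_ik([.5375,-.199,.2],ori(.642,f)))
E
```

```text
0 [ 0.3062  0.4283  1.7648 -0.      0.9485  0.2334] None
1 None [-0.3753  0.4153  1.7864  0.      0.9398  0.5534]
```

```bash
python3 - <<'E'
from h import *
from rig import manip
for f in(0,1):
  for p in(-.25,-.18,-.12,.12,.18,.25):
    a,b=manip.solve_ik([.556,.187,.2],ori(-1.498,f,p)),[manip.solve_ik([.5375,-.199,z],ori(.642,f,p)) for z in (.02,.12)]
    print(f,p,a,b)
E
```

```text
0 -0.25 [ 0.1868  0.4274  1.7915  0.3146  0.9181 -0.0775] [array([-0.2794,  0.7499,  1.7469, -0.2737,  0.8169, -2.2871]), array([-0.2794,  0.5918,  1.7363, -0.2395,  0.9802, -2.3417])]
0 -0.18 [0.2197 0.4255 1.7825 0.2246 0.9192 0.0116] [array([-0.3046,  0.7327,  1.7745, -0.2143,  0.7519, -2.352 ]), array([-0.3046,  0.5723,  1.7621, -0.1834,  0.9214, -2.3979])]
0 -0.12 [0.248  0.4261 1.7742 0.1481 0.9255 0.087 ] [array([-0.3273,  0.72  ,  1.7973, -0.1541,  0.6983, -2.4183]), array([-0.3273,  0.5573,  1.7839, -0.1292,  0.8727, -2.4534])]
0 0.12 [ 0.3588  0.4484  1.7367 -0.1374  0.9948  0.3631] [None, None]
0 0.18 [ 0.3852  0.4586  1.7265 -0.2011  1.0215  0.4233] [None, None]
0 0.25 [ 0.4151  0.4727  1.7141 -0.271   1.0564  0.4883] [None, None]
1 -0.25 None [array([-0.2794,  0.7499,  1.7469, -0.2737,  0.8169,  0.8545]), array([-0.2794,  0.5918,  1.7363, -0.2395,  0.9802,  0.7999])]
1 -0.18 None [array([-0.3046,  0.7327,  1.7745, -0.2143,  0.7519,  0.7896]), array([-0.3046,  0.5723,  1.7621, -0.1834,  0.9214,  0.7437])]
1 -0.12 None [array([-0.3273,  0.72  ,  1.7973, -0.1541,  0.6983,  0.7233]), array([-0.3273,  0.5573,  1.7839, -0.1292,  0.8727,  0.6882])]
1 0.12 None [array([-0.4265,  0.6899,  1.88  ,  0.2115,  0.5234,  0.3215]), array([-0.4265,  0.5164,  1.866 ,  0.1621,  0.7077,  0.3817])]
1 0.18 None [array([-0.453 ,  0.6881,  1.8979,  0.3405,  0.4967,  0.1805]), array([-0.453 ,  0.5115,  1.8849,  0.2564,  0.6782,  0.2811])]
1 0.25 None [array([-0.4844,  0.6892,  1.9173,  0.5066,  0.4784, -0.001 ]), array([-0.4844,  0.5088,  1.9058,  0.3768,  0.6523,  0.152 ])]
```

```bash
python3 - <<'E'
from h import *
from rig import manip
manip.move_to([.5375,-.199,.20],ori(.642,1));manip.hold(.2);shot(manip,"wt");print(manip.get_time())
manip.move_to([.5565,.17,.20],ori(-1.498,0));manip.hold(.2);shot(manip,"wr");print(manip.get_time(),manip.get_position())
a=cv2.imread("pics/wt.png");b=cv2.imread("pics/wr.png")
def grid(im,x0,y0,s,st):
    for x in range(-(-x0//st)*st,x0+im.shape[1]//s,st):
        cv2.putText(im,str(x),((x-x0)*s,9),0,.35,(0,0,255),1)
    for y in range(-(-y0//st)*st,y0+im.shape[0]//s,st): cv2.putText(im,str(y)+'-',(0,(y-y0)*s+s//2+4),0,.35,(0,0,255),1)
for n,i in(("wt",a),("wr",b)):
    i=cv2.resize(i[:,120:520],None,fx=1.5,fy=1.5,interpolation=cv2.INTER_CUBIC);cv2.imwrite(f"pics/{n}v.png",i)
E
```

```text
2.0417
3.675 [0.5568 0.1691 0.2   ]
```

View pics/wtv.png

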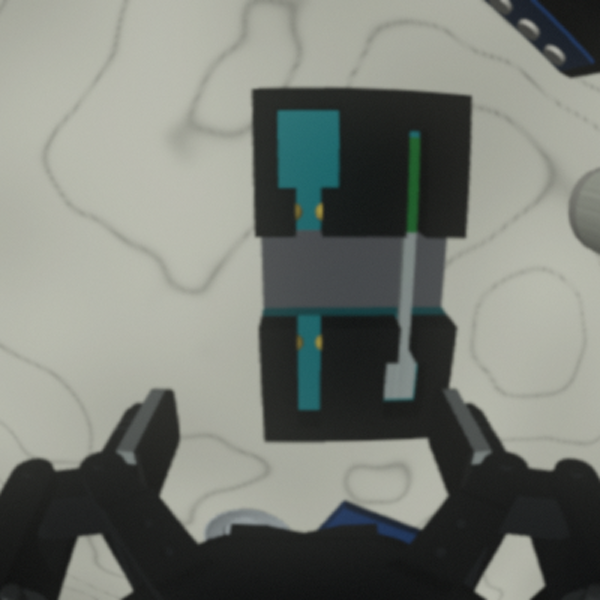

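View pics/wrv.png

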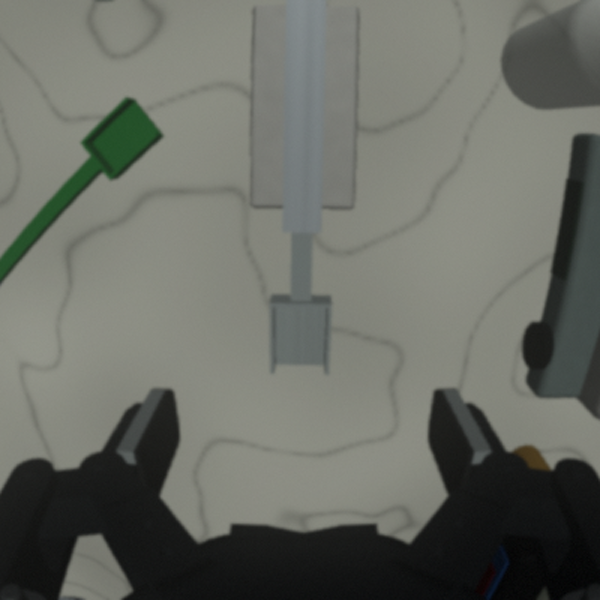

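Both wrist views are clear. In the scaled view the case's top corners are (252,89), (471,96) and (265,441), and the slot ends at (309,410). The tube mouth is at (283–321, 232) and the head at (271–330, 297–373).

```bash
cat > fitw.py <<'E'
from h import *
def fitshot(name,P,px,q0):
    d=np.load(f"pics/{name}.npz");T=np.eye(4);T[:3,:3]=R.from_rotvec(d['r']).as_matrix();T[:3,3]=d['p'];T=np.linalg.inv(T@d['m'])
    P=np.array(P)/1000.;px=120*np.array([1,0])+(np.array(px,float)+.5)/1.5-.5
    def proj(q):
        w=np.c_[P[:,:2]@np.array([[np.cos(q[2]),np.sin(q[2])],[-np.sin(q[2]),np.cos(q[2])]])+q[:2],P[:,2]]
        c=w@T[:3,:3].T+T[:3,3];r=np.hypot(c[:,0],c[:,1]);t=np.arctan2(r,c[:,2])
        return c[:,:2]/r[:,None]*t[:,None]*F+[CX,CY]
    s=least_squares(lambda q:(proj(q)-px).ravel(),q0,loss='soft_l1');print(name,s.x);print((proj(s.x)-px).T);return s.x
E
python3 - <<'E'
from fitw import *
q=fitshot("wt",[(120,66,44),(120,-66,44),(-120,66,44),(-107,33,44),(58,52.5,44),(58,13.5,44),(44,33,34),(-44,33,34)],
 [(252,89),(471,96),(265,441),(309.5,410),(277,187.5),(339.5,188),(308.5,211),(308.5,342)],[.557,-.2255,.642])
print("seat",q[0]-np.sin(q[2])*.033,q[1]+np.cos(q[2])*.033)
fitshot("wr",[(60,18,70),(60,-18,70),(106,18,70),(106,-18,70),(60,6,66),(60,-6,66)],[(330,297),(271,297),(328,373),(272,373),(311,297),(291,297)],[.549,.225,-1.498])
fitshot("wr",[(0,10.5,71.5),(0,-10.5,71.5),(-140,10.5,71.5),(-140,-10.5,71.5)][:2],[(321,232),(283,232)],[.5547,.2085,-1.498])
fitshot("wr",[(0,10.5,71.5),(0,-10.5,71.5),(-120,10.5,71.5),(-120,-10.5,71.5)],[(321,232),(283,232),(326,10),(286,10)],[.5547,.2085,-1.498])
E
```

```text
wt [ 0.5587 -0.2285  0.6465]
[[-0.3013  0.2603 -0.5805 -0.1314 -0.7224  1.3595  0.1113  0.3732]
 [-1.1562 -1.2503  0.0601 11.1404  1.5859  1.0592 -0.3755 -0.6162]]
seat 0.5387898227607196 -0.20219017555807048
wr [ 0.5509  0.2275 -1.5112]
[[ 1.5485 -1.1042  1.1712 -0.9415  0.1484 -0.3353]
 [ 1.6432  1.2295 -1.3194 -1.7023  0.0179 -0.1183]]
wr [ 0.5524  0.2067 -1.5009]
[[ 0.1889 -0.189 ]
 [ 0.0018  0.0018]]
wr [ 0.5524  0.2077 -1.5178]
[[ 0.2212 -0.1745 -0.0351 -0.0144]
 [-0.8907 -1.3166  1.4977  1.017 ]]
```

```bash
python3 - <<'E'
from fitw import *
q=fitshot("wt",[(120,66,44),(120,-66,44),(-120,66,44),(-107,33,20),(58,52.5,20),(58,13.5,20),(108,33,44),(44,33,34),(-44,33,34)],
 [(252,89),(471,96),(265,441),(309.5,410),(277,187.5),(339.5,188),(308.5,110),(308.5,211),(308.5,342)],[.557,-.2255,.642])
print("seat",q[0]-np.sin(q[2])*.033,q[1]+np.cos(q[2])*.033)
E
python3 - <<'E'
# first grasp and partial draw
from h import *
from rig import manip
yaw=-1.506;b=np.array([np.cos(yaw),np.sin(yaw)]);m=np.array([.5522,.207])
o=ori(yaw,0)
P=lambda s,z:[*(m+s*b),z+.003]
manip.command_gripper(.05,80)
manip.move_to(P(.024,.11),o);manip.servo_line(P(.024,.06),o,.1)
manip.command_gripper(0.0,80);print(manip.get_width(),manip.get_contact_force(),manip.get_time())
manip.servo_line(P(.024+.032,.06),o,.08)
print(manip.get_width(),manip.get_contact_force(),manip.get_time())
c=manip.camera("side");cv2.imwrite("pics/s1.png",c["image"][:,:,::-1])
E
```

```text
wt [ 0.558  -0.2292  0.6469]
[[-0.2628  0.2805 -0.4315 -0.2632  0.7837 -0.583  -0.0817  0.1734  0.461 ]
 [-0.0861 -0.2683  0.769   0.0266  0.3017 -0.2283 -1.6293  0.6461  0.2522]]
seat 0.5380615976077996 -0.20282824315661097
0.01047649823726547 [-1.8568 -0.5551  4.1853] 5.6417
0.010700138738651997 [ 0.2096 -4.6967  4.6911] 6.1917
```

```bash
python3 - <<'E'
from h import *
from rig import manip
yaw=-1.506;b=np.array([np.cos(yaw),np.sin(yaw)]);m=np.array([.5522,.207])
o=ori(yaw,0);P=lambda s,z:[*(m+s*b),z+.003]
manip.servo_line(P(.066,.06),o,.06)
manip.command_gripper(.05);print(manip.get_width())
manip.servo_line(P(.066,.10),o,.15)
manip.move_to(P(.03,.20),o);manip.hold(.15);shot(manip,"w2");print(manip.get_time())
i=cv2.imread("pics/w2.png");cv2.imwrite("pics/w2v.png",cv2.resize(i[:,120:520],None,fx=1.5,fy=1.5,interpolation=cv2.INTER_CUBIC))
E
```

```text
0.049967168953659026
8.1417
```

View pics/w2v.png

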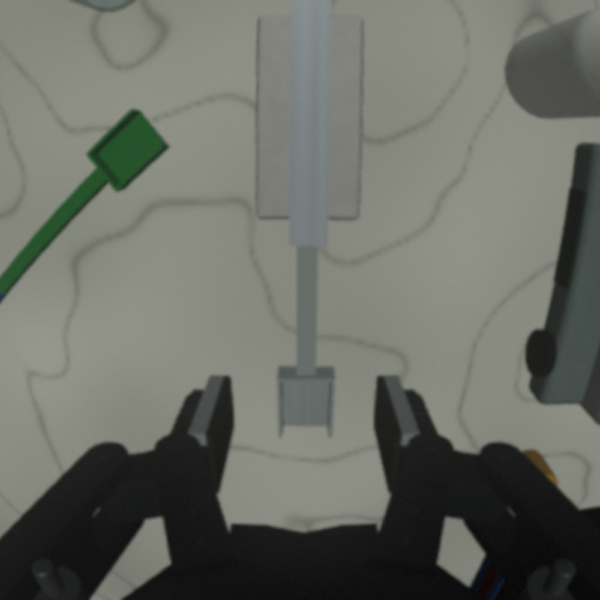

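```bash
python3 - <<'E'
from fitw import *
a=fitshot("w2",[(60,18,68),(60,-18,68),(106,18,67),(106,-18,67)],[(335,368),(278,368),(332,436),(280,436)],[.555,.185,-1.506])
m=fitshot("w2",[(0,10.5,71.5),(0,-10.5,71.5)],[(328,245),(290,245)],[.5547,.2085,-1.506])
b=np.array([np.cos(-1.506),np.sin(-1.506)]);print((a[:2]-m[:2])@b)
E
```

```text
w2 [ 0.5529  0.1879 -1.5105]
[[ 0.4862 -0.498   0.786  -0.7648]
 [ 1.698   1.5499 -3.53   -3.6533]]
w2 [ 0.5527  0.207  -1.5052]
[[ 0.0491 -0.049 ]
 [ 0.0006  0.0004]]
0.01906195987100323
```

```bash
python3 - <<'E'
from h import *
from rig import manip
yaw=-1.506;b=np.array([np.cos(yaw),np.sin(yaw)]);m=np.array([.5525,.207])
o=ori(yaw,0,-.144);ax=R.from_rotvec(o).as_matrix()[:,0]
P=lambda s,z:np.array([*(m+s*b),z])-.003*ax
manip.move_to(P(.021,.10),o);manip.servo_line(P(.021,.0595),o,.1)
manip.command_gripper(0.0,100);print(manip.get_width(),manip.get_contact_force(),manip.get_time())
manip.servo_line(P(.135,.0585),o,.1);print(manip.get_contact_force(),manip.get_width())
o2=ori(yaw,0,-.12);manip.move_to([*(m+.145*b),.15],o2);manip.hold(.3)
shot(manip,"w3");print(manip.get_contact_force(),manip.get_torque(),manip.get_time())
c=manip.camera("side");cv2.imwrite("pics/s3.png",c["image"][:,:,::-1])
i=cv2.resize(cv2.imread("pics/w3.png")[20:360,200:440],None,fx=1.7,fy=1.7,interpolation=cv2.INTER_CUBIC)
j=cv2.resize(cv2.imread("pics/s3.png")[130:270,250:330],None,fx=4,fy=4,interpolation=cv2.INTER_CUBIC)
k=np.zeros((580,740,3),np.uint8);k[:i.shape[0],:i.shape[1]]=i;k[:j.shape[0],420:420+j.shape[1]]=j;cv2.imwrite("pics/v3.png",k)
E
```

```text
0.010269332703882876 [-0.3133 -0.9456  5.6325] 9.625
[ 0.0403 -0.0267 -1.053 ] 0.00980791423291509
[-0.4594 -0.6207 -0.7262] [-0.0722  0.0227 -0.0151] 11.7167
```

View pics/v3.png

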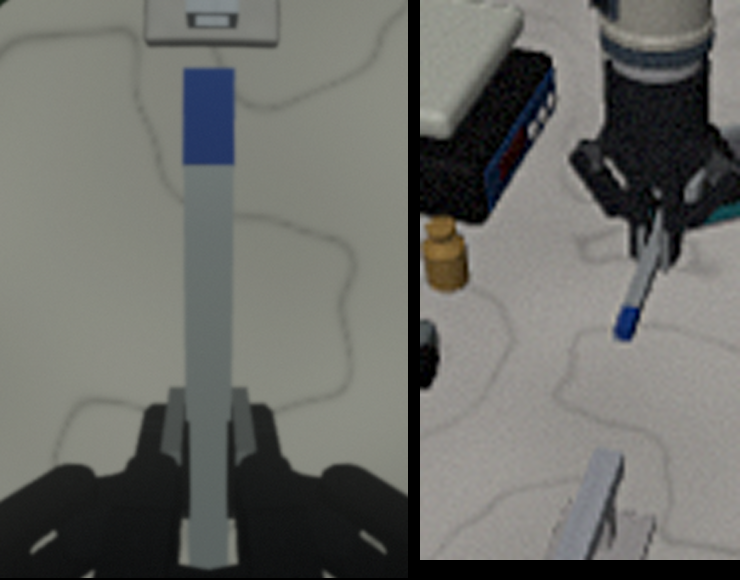

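Tail end is at (183–235, 68) and the blue boundary at row 164. I'll fit the bar's pose in the tool frame from sub-pixel edges.

```bash
python3 - <<'E'
from h import *
im=cv2.imread("pics/w3.png").astype(float);d=np.load("pics/w3.npz");T=np.linalg.inv(d['m'])
im=cv2.GaussianBlur(im,(0,0),1)
def peak(prof,lo,hi):
    g=np.linalg.norm(np.diff(prof,axis=0),axis=1);k=lo+np.argmax(g[lo:hi]);w=g[k-2:k+3];return (w*np.arange(k-2,k+3)).sum()/w.sum()+.5
obs=[] # (kind,row/col...)
for r in (68,78,88,98,108,140,160,190,220):
    p=im[r-2:r+3].mean(0);obs.append((r,peak(p,300,316),peak(p,328,346)))
p=im[:,312:334].mean(1);t,bb=peak(p,52,68),peak(p,108,124)
obs=np.array(obs);print(obs,obs[:,2]-obs[:,1],t,bb)
def proj(c):
    c=c@T[:3,:3].T+T[:3,3];r=np.hypot(c[:,0],c[:,1]);a=np.arctan2(r,c[:,2]);return c[:,:2]/r[:,None]*a[:,None]*F+[CX,CY]
xs=np.linspace(-.104,-.01,60)
def bar(q,x,y):  # q: offset along bar, height, pitch(rel. tool), lateral, yaw -> tool coords
    e,h,pi,l,ya=q;n=len(x)
    # tool: x down, y=left of bar(flip0) ; bar fwd = -? z_tool = x × y
    X=np.c_[x,y*np.ones(n),np.full(n,.006)]@R.from_euler('ZY',[ya,-pi]).as_matrix().T+[e,l,h]
    return np.c_[.003-X[:,2],X[:,1],SG*X[:,0]]
def res(q):
    o=[]
    for s in(1,-1):
        P=proj(bar(q,xs,s*.006));i=np.argsort(P[:,1]);cu=np.interp(obs[:,0],P[i,1],P[i,0])
        o.append(cu)
    o=np.sort(np.array(o),0);c=proj(bar(q,np.array([-.104,-.080]),0.))
    return np.r_[o[0]-obs[:,1],o[1]-obs[:,2],c[0,1]-t,c[1,1]-bb]
M=R.from_rotvec(d['r']).as_matrix();print(M)
SG=np.sign(M[:,2]@[np.cos(-1.506),np.sin(-1.506),0])
s=least_squares(res,[0,0,.12,0,0],loss='soft_l1');print(SG,s.x,s.fun,s.cost)
J=s.jac;print(np.sqrt(np.diag(np.linalg.inv(J.T@J)))*.3)
E
```

```text
[[ 68.     307.4443 337.4251]
 [ 78.     307.3592 337.3937]
 [ 88.     307.3612 337.4426]
 [ 98.     307.3284 337.2896]
 [108.     307.2559 337.4115]
 [140.     307.2309 336.7434]
 [160.     307.7126 336.6401]
 [190.     307.7113 336.4877]
 [220.     308.2693 336.2846]] [29.9808 30.0345 30.0814 29.9612 30.1556 29.5125 28.9275 28.7764 28.0153] 59.60282058283319 116.4970667315314
[[-0.0102  0.9979  0.0641]
 [ 0.1194  0.0649 -0.9907]
 [-0.9928 -0.0024 -0.1198]]
1.0 [ 0.0036  0.      0.1058 -0.0012 -0.0022] [ 0.098   0.142   0.1099  0.1227  0.1857  0.249  -0.156   0.035  -0.2437
 -0.227  -0.1895 -0.2433 -0.1054 -0.2529  0.2646  0.2209  0.0781 -0.104
 -0.3057  0.289 ] 0.3809510608510325
[0.0001 0.002  0.023  0.0001 0.0015]
```

```bash
cat > place.py <<'E'
from h import *
yaw=.647;fw=np.array([np.cos(yaw),np.sin(yaw),0]);lf=np.array([-fw[1],fw[0],0]);seat=np.array([.5381,-.2028,.026])
E0,L0,PT=.0036,-.0012,-.113
o=ori(yaw,0,PT);ax=R.from_rotvec(o).as_matrix()[:,0]
def tcp(dx,dy,dz): return seat+(dx-E0)*fw+(dy-L0)*lf+np.array([0,0,dz])-.003*ax
E
python3 - <<'E'
from place import *
from rig import manip
print(manip.solve_ik(tcp(0,0,.12),o),manip.solve_ik(tcp(0,0,0),o))
manip.move_to(tcp(0,0,.12),o);manip.servo_line(tcp(0,0,.034),o,.12);manip.hold(.3)
shot(manip,"w4");print(manip.get_position()-tcp(0,0,.034),manip.get_time(),manip.get_contact_force(),manip.get_width())
i=cv2.resize(cv2.imread("pics/w4.png")[20:320,200:440],None,fx=2,fy=2,interpolation=cv2.INTER_CUBIC);cv2.imwrite("pics/v4.png",i)
E
```

```text
[-0.3391  0.5109  1.778  -0.1186  0.9187 -2.4817] [-0.3391  0.7022  1.8032 -0.1458  0.704  -2.4425]
[ 0.0003 -0.0001  0.0005] 14.9917 [-0.5173 -0.4643 -0.6605] 0.010001391601783788
```

View pics/v4.png

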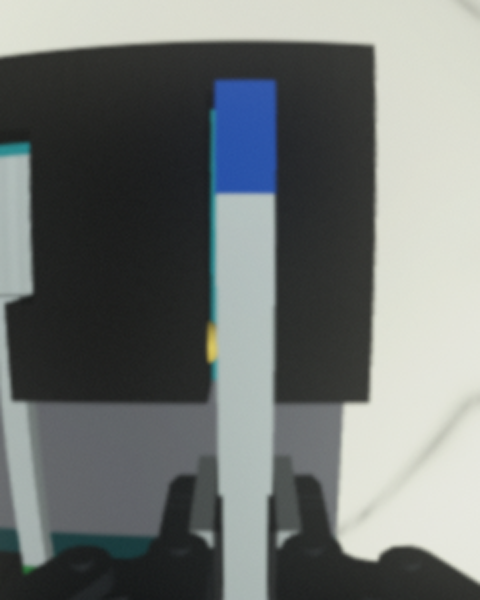

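```bash
python3 - <<'E'
from place import *
d=np.load("pics/w4.npz")
cv=lambda u,v:(200+(u+.5)/2-.5,20+(v+.5)/2-.5)
W=lambda u,v,z:wray(*cv(u,v),z,d['p'],d['r'],d['m'])
pts=[((-120,66),(373,45)),((-30,66),(369,402)),((-30,25),(211,402))]
q,r=fit([np.array(p)/1000 for p,_ in pts],[W(*u,.044) for _,u in pts]);print(q,r)
c,s=np.cos(q[2]),np.sin(q[2]);S=q[:2]+[-s*.033,c*.033];print("seat",S, "vs",seat)
loc=lambda w:np.array([[c,s],[-s,c]])@(w[:2]-S)
for u,z in(((215,80),.066),((276,80),.066),((215,193),.066),((276,193),.066),((217,400),.066),((274,400),.066),((211,390),.044),((211,110),.044),((211,110),.020)):
    print(u,loc(W(*u,z))*1000)
E
```

```text
[ 0.5578 -0.2283  0.6526] [[-0.0003 -0.0001]
 [-0.0003  0.0003]
 [ 0.0006 -0.0002]]
seat [ 0.5378 -0.2021] vs [ 0.5381 -0.2028  0.026 ]
(215, 80) [-104.6238   -4.6023]
(276, 80) [-104.5507    7.8467]
(215, 193) [-80.8539  -4.7252]
(276, 193) [-80.7805   7.6781]
(217, 400) [-37.2778  -4.8825]
(274, 400) [-37.2048   7.3192]
(211, 390) [-33.4577  -7.4191]
(211, 110) [-102.2959   -6.6129]
(211, 110) [-106.7683   -7.8952]
```

```bash
python3 - <<'E'
from place import *
from rig import manip
dx,dy=.0005,-.0010
manip.servo_line(tcp(dx,dy,.034),o,.05);f0=manip.get_contact_force()
for z in(.026,.023,.020,.018):
    manip.servo_line(tcp(dx,dy,z),o,.03);print(z,manip.get_contact_force()-f0,manip.get_torque(),manip.get_width(),manip.get_position()[2]-tcp(0,0,z)[2])
shot(manip,"w5");print(manip.get_time())
E
```

```text
0.026 [ 0.9421  0.2212 -0.4893] [ 0.1428 -0.0623  0.0096] 0.010229895343538246 -0.0004103780506356375
0.023 [-0.0812 -0.7866  0.7197] [ 0.0204 -0.0468  0.043 ] 0.010091859698921651 -0.00019040821810954733
0.02 [ 0.6891  0.4429 -0.7229] [ 0.0122 -0.0572  0.0162] 0.010203896189131388 -0.00012920900029180643
0.018 [ 2.5167 -1.6416  1.9237] [-0.2207 -0.2228  0.0669] 0.009654234844520881 0.00038785782049596124
16.4583
```

```bash
python3 - <<'E'
from place import *
from rig import manip
dx,dy=.0005,-.0010
for z in np.arange(.016,-.0011,-.002):
    manip.servo_line(tcp(dx,dy,z),o,.03);f=manip.get_contact_force();print(round(z,4),f,manip.get_torque(),manip.get_width(),manip.get_position()[2]-tcp(0,0,z)[2])
    if f[2]>35: break
shot(manip,"w6");print(manip.get_time())
E
```

```text
0.016 [ 0.9556 -1.2835  7.6202] [-0.0694 -0.2064 -0.0094] 0.010023710127530474 0.0008654806105336532
0.014 [2.1729 1.0663 3.9885] [ 0.1073 -0.5614  0.0052] 0.009992028665544292 0.0004176213064189943
0.012 [ 4.1414 -0.0836 -3.66  ] [-0.001  -0.9075  0.0276] 0.010083719529988235 -0.00029360060923980247
0.01 [ 5.0311 -1.3887 -5.575 ] [-0.0696 -0.9207  0.0677] 0.00997668210914459 -0.0004753946142594251
0.008 [ 4.9119 -1.821  -5.1747] [-0.2315 -0.8106  0.0624] 0.009859710745513187 -0.0004367754398163573
0.006 [ 5.2138 -2.093  -5.2621] [-0.2439 -0.909   0.0718] 0.010019387478623317 -0.0003910897862167001
0.004 [ 4.6534 -3.5741 -8.8775] [-0.5002 -0.7123 -0.0263] 0.010533065359828134 -0.0007187509081237053
0.002 [  5.8168  -4.8943 -11.6923] [-0.7174 -1.0773  0.1642] 0.010217170396089374 -0.0009684572797662161
0.0 [ 0.425  -2.5692  9.6636] [-0.4304  0.1608 -0.0184] 0.010170576277448079 0.0009163765039433662
18.7583
```

```bash
python3 - <<'E'
from place import *
from rig import manip
dx,dy=.0005,-.0010
manip.servo_line(tcp(dx,dy,-.002),o,.03);print(manip.get_contact_force())
manip.servo_line(tcp(dx,dy,.0),o,.03)
manip.command_gripper(.035);print(manip.get_width())
manip.servo_line(tcp(dx,dy,.10),o,.12)
manip.move_to(tcp(-.09,0,.19),o);manip.hold(.3);shot(manip,"w7");print(manip.get_time(),manip.get_contact_force())
c=manip.camera("side");cv2.imwrite("pics/s7.png",c["image"][:,:,::-1])
i=cv2.resize(cv2.imread("pics/w7.png")[:,150:490],None,fx=1.45,fy=1.45,interpolation=cv2.INTER_CUBIC)
j=cv2.resize(cv2.imread("pics/s7.png")[140:200,290:380],None,fx=3,fy=3,interpolation=cv2.INTER_CUBIC)
k=np.zeros((580,800,3),np.uint8);k[:i.shape[0],:i.shape[1]]=i;k[:j.shape[0],510:510+j.shape[1]]=j;cv2.imwrite("pics/v7.png",k)
E
```

```text
[-5.857   0.4845 29.4915]
0.03502183402495845Traceback (most recent call last):
  File "<stdin>", line 8, in <module>
rig.IKError: the arm cannot take that pose within its joint ranges
```

```bash
python3 - <<'E'
from place import *
from rig import manip
manip.move_to([.5381,-.2028,.20],ori(yaw,1));manip.hold(.3);shot(manip,"w7");print(manip.get_time(),manip.get_contact_force())
c=manip.camera("side");cv2.imwrite("pics/s7.png",c["image"][:,:,::-1])
i=cv2.resize(cv2.imread("pics/w7.png")[40:310,260:450],None,fx=2.1,fy=2.1,interpolation=cv2.INTER_CUBIC)
j=cv2.resize(cv2.imread("pics/s7.png")[140:200,290:380],None,fx=4,fy=4,interpolation=cv2.INTER_CUBIC)
k=np.zeros((580,780,3),np.uint8);k[:i.shape[0],:i.shape[1]]=i;k[:j.shape[0],410:410+j.shape[1]]=j;cv2.imwrite("pics/v7.png",k)
E
```

```text
23.5083 [ 0.3922 -0.6876  0.9731]
```

View pics/v7.png

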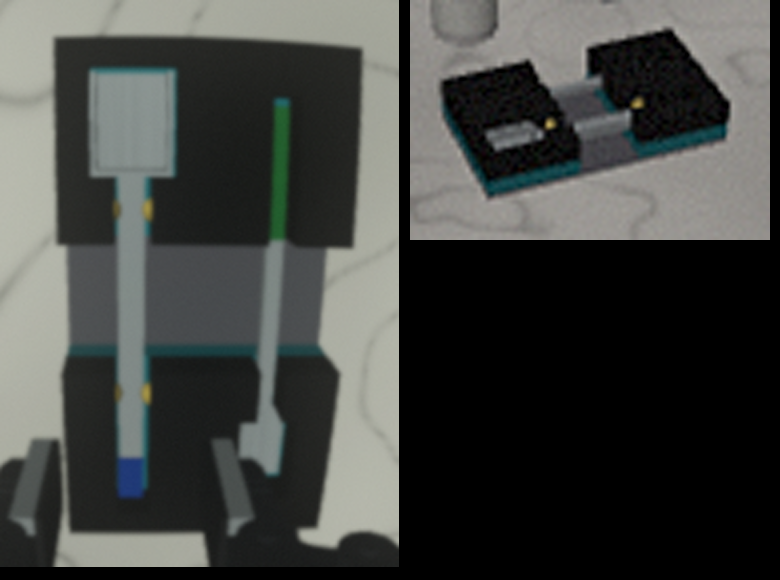

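```bash
python3 - <<'E'
from place import *
d=np.load("pics/w7.npz");T=np.eye(4);T[:3,:3]=R.from_rotvec(d['r']).as_matrix();T[:3,3]=d['p'];T=np.linalg.inv(T@d['m'])
px=lambda u:np.array([260+(u[0]+.5)/2.1-.5,40+(u[1]+.5)/2.1-.5])
pts=[((-104,6,6),(117,497)),((-104,-6,6),(143,497)),((-80,6,6),(117,458)),((-80,-6,6),(144,458)),
 ((60,18,10),(89.5,176)),((60,-18,10),(176,177)),((106,18,10),(90,70)),((106,-18,10),(176,70)),((30,6,6),(117,245)),((30,-6,6),(147,245))]
L=np.array([p for p,_ in pts])/1000.;U=np.array([px(u) for _,u in pts])
def proj(w):
    c=w@T[:3,:3].T+T[:3,3];r=np.hypot(c[:,0],c[:,1]);a=np.arctan2(r,c[:,2]);return c[:,:2]/r[:,None]*a[:,None]*F+[CX,CY]
def W(q): # dx,dy,dyaw,dz,pitch in seat frame
    X=L@R.from_euler('ZY',[q[2],-q[4]]).as_matrix().T+[q[0],q[1],q[3]];return X@np.c_[fw,lf,[0,0,1]].T+seat
s=least_squares(lambda q:(proj(W(q))-U).ravel(),np.zeros(5));print(s.x);print(s.fun.reshape(-1,2).T)
J=s.jac;print(np.sqrt(np.diag(np.linalg.inv(J.T@J))*s.cost*2/15))
print("home residuals",(proj(W([s.x[0],s.x[1],0,0,0]))-U).T)
E
```

```text
[ 0.0002  0.0006 -0.0069  0.0057  0.0459]
[[ 0.8057 -0.651   0.74   -0.7974  0.1959 -0.4713 -0.2212  0.4333  0.6332
  -0.6568]
 [-0.0842 -0.0209  0.1891  0.2559  0.6694  0.4689 -0.3265 -0.028  -0.6014
  -0.516 ]]
[0.0003 0.0002 0.0022 0.0013 0.0112]
home residuals [[ 1.4666 -0.0127  1.287  -0.3089  0.3192 -1.5137 -0.2896 -1.1706  0.5604
  -1.03  ]
 [-0.6179 -0.6204 -0.8557 -0.8583 -0.5383 -1.0222  0.1158  0.1085 -2.2626
  -2.2652]]
```

```bash
python3 - <<'E'
from h import *
a=cv2.imread("pics/w7.png");b=cv2.imread("pics/s7.png")
z=lambda im,x,y,w,h,s:cv2.resize(im[y:y+h,x:x+w],None,fx=s,fy=s,interpolation=cv2.INTER_CUBIC)
k=np.zeros((600,800,3),np.uint8)
def put(i,x,y): k[y:y+i.shape[0],x:x+i.shape[1]]=i
put(z(a,295,65,55,90,6),0,0)      # head crop: u=295+x/6
put(z(a,300,215,45,65,6),340,0)   # tail
put(z(b,295,145,80,50,5)[:, :],340,395) if 0 else put(z(b,300,150,65,48,4),340,400)
cv2.imwrite("pics/v8.png",k)
E
```

```text
(no output)
```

View pics/v8.png

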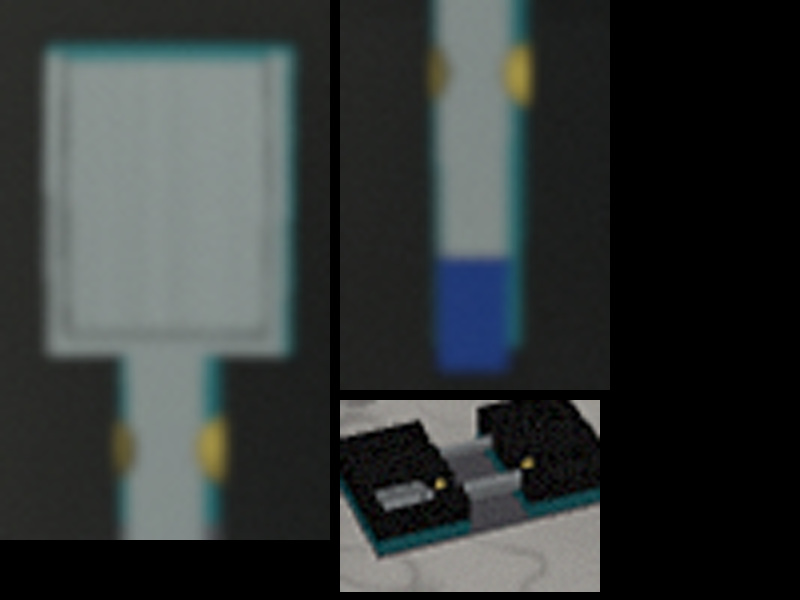

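```bash
python3 - <<'E'
from place import *
d=np.load("pics/w7.npz");T=np.eye(4);T[:3,:3]=R.from_rotvec(d['r']).as_matrix();T[:3,3]=d['p'];T=np.linalg.inv(T@d['m'])
H=lambda x,y:(295+(x+.5)/6-.5,65+(y+.5)/6-.5);Q=lambda x,y:(300+(x-340+.5)/6-.5,215+(y+.5)/6-.5)
pts=[((-104,6,6),Q(437,373)),((-104,-6,6),Q(508,373)),((-80,6,6),Q(438,258)),((-80,-6,6),Q(510,258)),
 ((60,18,10),H(46,355)),((60,-18,10),H(284,355)),((106,18,10),H(46,48)),((106,-18,10),H(288,48))]
L=np.array([p for p,_ in pts])/1000.;U=np.array([u for _,u in pts])
def proj(w):
    c=w@T[:3,:3].T+T[:3,3];r=np.hypot(c[:,0],c[:,1]);a=np.arctan2(r,c[:,2]);return c[:,:2]/r[:,None]*a[:,None]*F+[CX,CY]
def W(q): return (L@R.from_euler('ZY',[q[2],-q[4]]).as_matrix().T+[q[0],q[1],q[3]])@np.c_[fw,lf,[0,0,1]].T+seat
s=least_squares(lambda q:(proj(W(q))-U).ravel(),np.zeros(5));print(s.x);print(s.fun.reshape(-1,2).T)
J=s.jac;print(np.sqrt(np.diag(np.linalg.inv(J.T@J))*s.cost*2/11))
wf=np.array([[-.107,-.008,-.006]])@np.c_[fw,lf,[0,0,1]].T+seat;print("floor end",proj(wf),Q(520,345))
s=least_squares(lambda q:(proj(W([*q,0,0]))-U).ravel(),np.zeros(3));print("home",s.x);print(s.fun.reshape(-1,2).T)
E
```

```text
[ 0.0003  0.001  -0.0032  0.0034  0.0173]
[[ 0.5304 -0.3561  0.2269 -0.4498 -0.0463  0.2539 -0.3238  0.1629]
 [-0.229  -0.199   0.273   0.3042 -0.3437 -0.2293  0.1566  0.2752]]
[0.0002 0.0001 0.0014 0.0009 0.0085]
floor end [[329.9371 272.4033]] (329.5833333333333, 272.0833333333333)
home [-0.0002  0.001  -0.0032]
[[ 0.5572 -0.3804  0.2624 -0.4821  0.2629 -0.0551  0.0498 -0.2155]
 [-0.6898 -0.6599 -0.3107 -0.2797 -0.3862 -0.2735  0.9571  1.0735]]
```

Not conclusive: the fit gives 3.4 ± 0.9 mm high with slight pitch, though the home pose also fits to about 1 px. I'll probe and press the bar in the channel with closed fingertips. Contact at home should come at TCP z ≈ 0.054.

```bash
python3 - <<'E'
from place import *
from rig import manip
o1=ori(yaw,1);manip.command_gripper(0.0,30);print(manip.get_width())
P=lambda x,z:[*(seat+x*fw+.0007*lf)[:2],z]
for x in(.015,-.015):
    manip.move_to(P(x,.10),o1);manip.servo_line(P(x,.060),o1,.1);f0=manip.get_contact_force()[2];log=[]
    for z in np.arange(.059,.0495,-.001):
        manip.servo_line(P(x,z),o1,.03);f=manip.get_contact_force()[2]-f0;log.append((round(z,3),round(manip.get_position()[2],4),round(f,1)))
        if f>22:break
    print(x,log);manip.servo_line(P(x,.10),o1,.12)
print(manip.get_time())
E
```

```text
7.690288365114317e-05
0.015 [(np.float64(0.059), np.float64(0.0595), np.float64(0.3)), (np.float64(0.058), np.float64(0.058), np.float64(-0.2)), (np.float64(0.057), np.float64(0.0569), np.float64(0.3)), (np.float64(0.056), np.float64(0.0559), np.float64(-0.4)), (np.float64(0.055), np.float64(0.0549), np.float64(-0.9)), (np.float64(0.054), np.float64(0.0541), np.float64(1.6)), (np.float64(0.053), np.float64(0.054), np.float64(12.7)), (np.float64(0.052), np.float64(0.054), np.float64(22.1))]
-0.015 [(np.float64(0.059), np.float64(0.0595), np.float64(-0.6)), (np.float64(0.058), np.float64(0.0582), np.float64(-0.6)), (np.float64(0.057), np.float64(0.0569), np.float64(-1.4)), (np.float64(0.056), np.float64(0.0559), np.float64(-1.0)), (np.float64(0.055), np.float64(0.0549), np.float64(-1.1)), (np.float64(0.054), np.float64(0.0541), np.float64(1.6)), (np.float64(0.053), np.float64(0.054), np.float64(10.9)), (np.float64(0.052), np.float64(0.054), np.float64(22.3))]
30.925
```

Contact came at TCP z = 0.0540 on both sides of the middle, so the bar top is at 32 mm: level and fully home. I'll back away and hand in.

```bash
python3 - <<'E'
from h import *
from rig import manip
p=manip.get_position();p[2]=.22;manip.servo_line(p,None,.15);manip.hold(.3);print(manip.get_contact_force(),manip.get_time());manip.sign_off()
E
```

```text
[1.0071 0.4063 0.1201] 32.175
the job is handed in; nothing more can be done
```

The scoop is out of the tube and pressed home in its recess, scoop end in the wide pocket. I handed the job in at about 32 s of the 54 s allowed, with the arm raised clear.

**What I did:** I drew the scoop part way with one grip, then took a new grip near its middle. That second grip was tilted by about 0.14 rad so the last joint stayed in range. I drew the scoop right out, lined it up over the case with the wrist camera, pushed it past the catches, and let go. The final press read about 29 N.

**Last checks:**
- **Height and level:** pressing closed fingertips on the bar at x = ±15 mm met it at TCP z = 0.0540 both times. That puts the bar's top at 32 mm, so it is home and level.
- **Position:** the last wrist picture put the scoop within about 1 mm of the seat in x and y, and within about 0.003 rad of the recess line.
- **One disagreement:** a free fit to that same picture gave the scoop 3.4 ± 0.9 mm high and pitched 0.017 rad. I trusted the touch test instead, because a flat home pose also fits the picture to about 1 px.
- **Spatula and bystanders:** nothing I did went near them, and the spatula was in place in the last picture. I did not measure the positions of the other items again.

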